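# Fetch the weighing bottle from the cooling well with sprung tongs

### The job

Take the sprung tongs from their wooden stand and, squeezing them shut on the knob, lift the knobbed weighing bottle out of the deep well it stands in; set it down gently, upright, in the middle of the wide, low white dish, then put the tongs back upright in their stand, tips down to the bottom of the slot. Handle the bottle with the tongs only, never with the fingers, keep it upright, and leave the flat-capped vial, the reagent bottle, the mortar and the glass bowl where they are.

Things in the scene. Friction and masses are not known exactly. Their poses are not given: they have to be found in the camera images.
- block: fixed aluminium cooling block 150 x 80 x 120 mm high (long side along its x), origin at the centre of its underside. Two round wells from its top at x = -34 and x = +34 mm (y = 0), each 60 mm across and 114 mm deep (floor 6 mm above the table). The bottle stands in one well, the vial in the other; either way round
- bottle_knob (a point): centre of the stopper knob of the amber glass weighing bottle, upright, 110 g give or take a third; z up the bottle. Body 40 mm across and 38 mm high, 28 mm wide stopper flange up to 42 mm, then an upright round knob 16 mm across up to the top at 66 mm. This point is 54 mm above the underside. The bottle may stand several mm off the middle of its well
- vial_centre (a point): centre (30 mm above the underside) of the plain flat-capped amber vial, 40 mm across and 60 mm high, no knob, in the other well; not to be disturbed
- tongs_grip (a point): point mid-way between the dark grip pads of the sprung steel tongs (100 g), which start upright, tips down, in the stand. y: line along which the arms close; z: up. Pads 18 mm wide, 24 mm tall, centred at this height, 45 mm apart over their outsides when open. The bow on top ends 42 mm above this point and is 28 mm wide along y. The tips end 112 mm below this point
- tongs_tips (a point): point between the tongs' tips at their lower end, axes as the grip. Each tip is a flat pad 14 mm wide (along x), 5 mm thick, 28 mm tall. Open, the tips are 38 mm apart inside and 48 mm over their outsides. The pads are about 38 mm apart over their outsides when the tips hold 16 mm, about 35 mm when the tips touch
- tongs_a (a joint): angle of each tong arm (they move together about hinges 36 mm above the grip point): 0 open, 0.075 when the tips hold 16 mm, 0.129 shut. Squeezing the grip pads by 1 mm closes the tips by about 3 mm. Springs push the arms open: about 4 N on the pads to begin closing, 10 N when the tips hold 16 mm; beyond that each 4 N of grip gives about 1 N at the tips
- stand: fixed wooden stand for the tongs, 50 x 90 mm base, 70 mm high; origin at the centre of its underside. Slot open at the top, 20 mm along its x and 60 mm along its y, centred, with its floor 12 mm above the table. The tongs stand in it with their y along the stand's y, either way round
- stand_floor (a point): centre of the floor of the stand's slot, 12 mm above the table, axes of the stand
- dish_floor (a point): centre of the flat inner floor of the wide, low, white round dish: 124 mm across at the rim, 30 mm high, floor 6 mm above the table and about 100 mm across; loose, 350 g
- reagent_centre (a point): centre (80 mm above the underside) of the upright clear reagent bottle with blue cap, 80 mm across, 160 mm high; not to be disturbed
- mortar_centre (a point): centre (26 mm above the underside) of the white mortar, 90 mm across and 52 mm high, with its pestle fixed in it, leaning out along +x of this point to 50 mm from the middle and 92 mm high; not to be disturbed
- bowl_centre (a point): centre (25 mm above the underside) of the clear glass bowl, 92 mm across and 50 mm high; not to be disturbed
Not all that is in view belongs to the job. Of the things that look like the part that bears tongs_grip, the smaller one is meant.

How it is judged:
By the outcome, as a careful person would: the job done as asked, in the order asked, and still so for the second after the job is handed in, with the robot touching nothing.
It also fails if it takes over 64 s, if anything falls off the work surface, if the arm or the gripper's body presses on something with over 40 N, if the wrist force passes 120 N, or if a joint passes its speed limit or range.

### The arm

A 6-joint arm with a two-finger parallel gripper is mounted at the origin on the work surface. World frame = base frame: x ahead of the robot, y to its left, z up, the work surface at z = 0. Lengths are in mm, angles in rad, forces in N, time in s.
With the tool pointing down it reaches from about 350 to 875 mm from the base axis. Payload 4.2 kg.
Tool frame: the origin (TCP) lies midway between the tips of the shut fingers; the grasp point (between the pads) lies 19 mm behind it; z points along the fingers, y is the line along which they close (so a half turn about z gives the same grasp; the last joint's range is limited). The gripper opens to 85 mm and grips with 20 to 120 N. Pads are 22 mm wide; open, the fingers measure 114 mm over their backs; the gripper's body (76 mm by 85 mm) begins 54 mm behind the grasp point. The pads swing forward as they close: fully open they stand 13 mm farther back than shut.
Start: joints at [0.259, 0.385, 0.008, 0, -1.194, -0.259], TCP at [624.979, 0.025, 231.312] pointing down, gripper open.
Joint ranges: [-3.14, 3.14], [-1.21, 2.06], [-1.07, 1.41], [-3.16, 2.05], [-2.99, -0.16], [-3.1, 3.1]. Speed limits (rad/s): [2.79, 2.79, 3.14, 3.14, 3.14, 3.14].

### API

Orientations are given as a unit quaternion [x, y, z, w].
In Python, from bench import arm gives the robot as it stands. The module is installed in compiled form; this text tells all that it offers.
- The arm moves only by the shell command python3 -m handwheel 'ROWS' [OPENING]. ROWS is JSON, a list of rows, each an object of numbers: "x", "y", "z": the shift along the world's x, y, z each as a share of 20 cm, from -1 to 1; "ax", "ay", "az": the turn, a rotation vector about the world's x, y, z each as a share of 90 degrees, from -1 to 1. In form: [{"x": .., "y": .., "z": .., "ax": .., "ay": .., "az": ..}, ...]. A call has exactly 8 rows; each row shifts and turns the commanded pose from where the row before left it; what a row does not reach is not made up. A row lasts 1/10 s, in which the tool goes at most 50 mm and 8.59 degrees, less where a joint would pass 70% of its speed; a pose out of reach is approached as far as the arm can. A call with a number of a shift or a turn outside -1 to 1 is refused whole. A call with a gripper value outside its range is refused whole. OPENING is the opening, from -1 (shut) to 1 (fully open), set as the call begins (- or left out, the last holds). The fingers move at their own pace and stop on an object; the grip force is fixed at half the most. Time passes only in rows, so rows that do not move let the fingers close, or fill a call up. It gives the time, the measured TCP pose, the force, the opening and the grip force at its end, in the units of the state.
- arm.read_state(): the state, without advancing time (a new reading comes with each control period).
- arm.get_image(name): name is "scene" or "side" or "wrist"; returns the picture (384x512x3 uint8, red, green, blue); there is no depth.
- arm.camera_params(name): a dict with "K" (3x3 intrinsics, pixels), "k1" (the pictures are not rectified: a ray, as slopes to the right and down, at radius r is drawn at 1 + k1 r^2 times it, then the intrinsics apply), "position" and "orientation" of the camera in the world. Camera axes: x right, y down, z forward; pixel columns grow to the right and rows downward; lengths in mm; the calibration is good to about 2 mm. A picture is of the moment at which its call begins: read the wrist's pose just before it. camera_params takes no time and is no camera call; for the wrist camera it gives the pose at the moment of the call.
- arm.job_done(): hands the job in; it is judged then, once.
The state is a dict: "clock": time; "joints": joint angles; "joint_vel": joint speeds; "joint_efforts": joint torques, N m; "position": TCP position; "ee_rot": TCP orientation; "contact_force": force on the tool from outside, world axes, zero at the start; "wrist_torque": the same for the moment, N m; "gripper_width": finger opening in mm; "grasp_force": force on a finger pad.
Only numpy, scipy, OpenCV 4.12 (cv2) and the standard library are available. Lean on these libraries where they do the work, as an engineer would, in place of code of your own. Each camera call takes 0.05 s, during which the arm holds its last target. There are 200 camera calls.

## Working session

There is one attempt and no reset: what is moved stays moved. The work goes in short steps, Python scripts to look and compute and a shell command to move; the robot and the scene stay as the last step left them, time stands still between calls to the robot, and variables do not carry over. Pictures are saved under pics/ and viewed, at most 10 in all, crops included, and the job is handed in when it is done.

```bash
mkdir -p pics; cat > h.py <<'E'
import numpy as np, cv2
from scipy.spatial.transform import Rotation as R
from bench import arm
def snap(n,f):
    p=arm.camera_params(n); im=arm.get_image(n); cv2.imwrite(f,im[:,:,::-1]); return p,im
def ray(p,u,v):
    K=np.array(p["K"]); d=np.array([(u-K[0,2])/K[0,0],(v-K[1,2])/K[1,1]]); r=d.copy()
    for _ in range(30): r=d/(1+p["k1"]*(r@r))
    q=R.from_quat(p["orientation"]) if np.size(p["orientation"])==4 else R.from_matrix(p["orientation"])
    return np.array(p["position"]),q.apply([r[0],r[1],1])
def atz(p,u,v,z):
    o,d=ray(p,u,v); return (o+d*(z-o[2])/d[2]).round(1)
def proj(p,X):
    q=R.from_quat(p["orientation"]); c=q.inv().apply(np.array(X,float)-p["position"]); s=c[:2]/c[2]
    s=s*(1+p["k1"]*(s@s)); K=np.array(p["K"]); return (K[:2,:2]@s+K[:2,2]).round(1)
E
python3 - <<'E'
from h import *
import json
P={}
ims=[]
for n in("scene","side","wrist"):
    p,im=snap(n,f"pics/{n}0.png"); P[n]={k:np.array(v).tolist() for k,v in p.items()}; ims.append(im)
    print(n,P[n])
json.dump(P,open("P0.json","w"))
print(arm.read_state())
E
```

```text
scene {'K': [[390.1495171761275, 0.0, 254.72396853986723], [0.0, 390.1495171761275, 191.78369457349243], [0.0, 0.0, 1.0]], 'k1': 0.012266137530431799, 'position': [1054.7897122861855, -63.198443535939234, 942.511819042851], 'orientation': [0.7245245530824174, 0.6276317707186425, -0.18692483164680235, -0.21494566680703026]}
side {'K': [[394.68312458995234, 0.0, 254.86022192719489], [0.0, 394.68312458995234, 189.93475362071496], [0.0, 0.0, 1.0]], 'k1': -0.009737521095663466, 'position': [512.5406665347205, -654.6096133637946, 909.6710076945726], 'orientation': [0.9403084282496709, -0.007447376187739664, 0.00734731258311841, -0.3401626277949381]}
wrist {'K': [[330.5667846655809, 0.0, 255.39439198316035], [0.0, 330.5667846655809, 191.5344321475721], [0.0, 0.0, 1.0]], 'k1': -0.028493282943107198, 'position': [625.2938836024834, -70.48728064959329, 373.0847392646394], 'orientation': [0.0002622124024180668, 0.9904924423651486, 0.13756458546360464, -0.0007985539464827699]}
{'clock': 0.15, 'joints': array([ 2.58595692e-01,  3.85347092e-01,  6.91165150e-03, -3.45660260e-04,
       -1.19400924e+00, -2.58605044e-01]), 'joint_vel': array([ 0.00151133, -0.0020775 ,  0.00320665,  0.00129775, -0.00049762,
        0.00061932]), 'joint_efforts': array([-6.03353892e-04, -3.92678475e+01,  1.88581592e+01,  4.18858320e+00,
       -3.39302780e-03,  5.70479813e-06]), 'position': array([6.24543461e+02, 6.14422582e-03, 2.30482650e+02]), 'ee_rot': array([-7.07058165e-01,  7.07154896e-01,  5.53243471e-04, -6.31666515e-04]), 'contact_force': array([0.08315725, 0.00584003, 0.7469089 ]), 'wrist_torque': array([ 0.01578047,  0.04197248, -0.06736849]), 'grasp_force': 0.0, 'gripper_width': 85.48518335289499}
```

View pics/scene0.png

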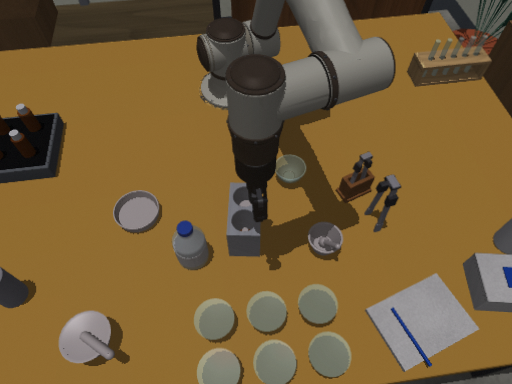

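View pics/side0.png

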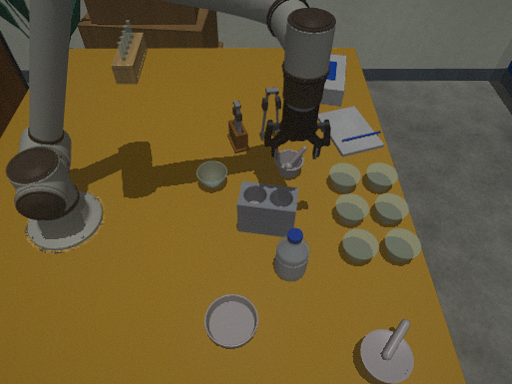

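Scene: dish (137,211), block (245,220), reagent (190,245), bowl (290,170), mortar (325,240). Two tongs: one in the wooden stand at (358,180), and a bigger one at (385,200) with no wooden stand. The one in the stand is smaller and fits the description; I'll check that in an enlarged crop.

```bash
python3 - <<'E'
import cv2,numpy as np
s=cv2.imread("pics/scene0.png");d=cv2.imread("pics/side0.png");w=cv2.imread("pics/wrist0.png")
def c(i,x,y,wd,ht,k): return cv2.resize(i[y:y+ht,x:x+wd],None,fx=k,fy=k,interpolation=cv2.INTER_CUBIC)
a=np.hstack([c(s,330,145,80,60,5),c(d,220,80,80,60,5+0)])
b=np.hstack([c(s,210,170,80,60,5)[:300],c(d,225,170,80,60,5)])
cv2.imwrite("pics/c0.png",np.vstack([a,b]))
E
```

```text
(no output)
```

View pics/c0.png

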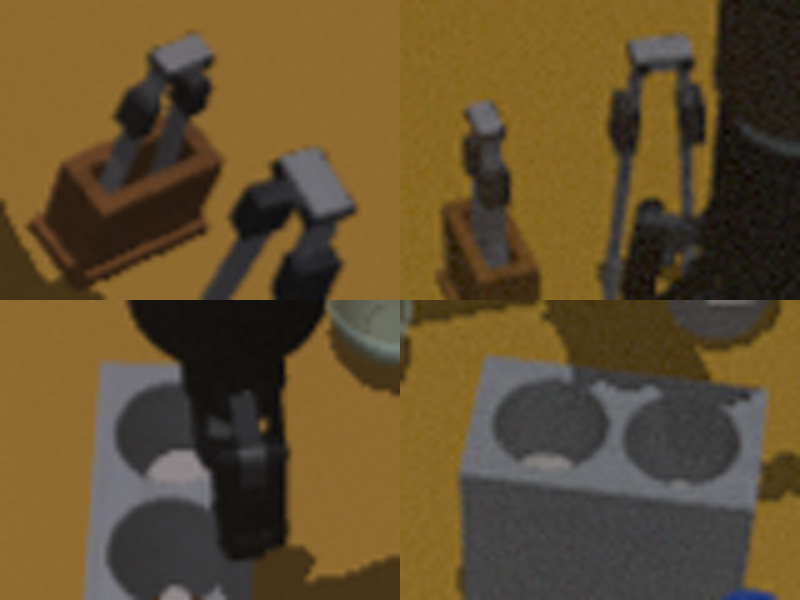

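View pics/wrist0.png

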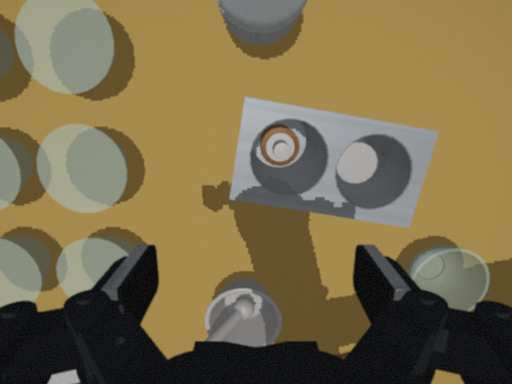

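Confirmed: the small tongs are in the wooden stand (bow about (366,156) in scene, (237,104) in side). The wrist view shows the knobbed bottle in the left well, knob (281,148), and the vial cap at (357,162) in the right.

```bash
python3 - <<'E'
import json
from h import *
P=json.load(open("P0.json")); s,d,w=P["scene"],P["side"],P["wrist"]
C=[atz(w,*c,120) for c in((246,97),(438,131),(410,227),(231,199))]
print("block",C,np.mean(C,0),[np.linalg.norm(C[i]-C[i-1]) for i in range(4)], np.arctan2(*(C[0]-C[1])[1::-1]))
print("knob",atz(w,281,148,72),"vialtop",atz(w,357,162,66))
print("bow",atz(s,366.2,156,166),atz(d,236.8,103.6,166))
S=[atz(s,*c,70) for c in((342.6,177),(350,188),(374.4,176.6),(368,169))]
print("stand",S,np.mean(S,0),[np.linalg.norm(S[i]-S[i-1]) for i in range(4)])
print("dish",atz(s,137,208,30),atz(d,231,319,30),"L/R",atz(s,115,210,30),atz(s,159,208,30),atz(d,205,319,30),atz(d,258,319,30))
print("reagent cap",atz(s,184,229,160),atz(d,295,236,160))
print("bowl",atz(s,291,165,50),atz(d,212,171,50),atz(w,450,280,50),"mortar",atz(s,325,235,52),atz(d,289,158,52))
print("big tongs",atz(s,393,181,190),atz(d,272,90,190))
E
```

```text
block [array([631.8, -71.3, 120. ]), array([485.3, -46.8, 120. ]), array([497. ,  31.8, 120. ]), array([644.4,   7.4, 120. ])] [564.625 -19.725 120.   ] [np.float64(79.70225843726136), np.float64(148.5345077751294), np.float64(79.46603047843776), np.float64(149.4058901114678)] -0.16570208078923393
knob [601.4 -26.5  72. ] vialtop [528.8 -12.4  66. ]
bow [487.1 301.7 166. ] [483.1 301.7 166. ]
stand [array([478.2, 261.5,  70. ]), array([516.2, 271.6,  70. ]), array([489.4, 347.8,  70. ]), array([461.9, 338.2,  70. ])] [486.425 304.775  70.   ] [np.float64(78.4128815947992), np.float64(39.31933366678541), np.float64(80.77549133245803), np.float64(29.127478435319464)]
dish [ 472.2 -303.5   30. ] [ 472.5 -304.7   30. ] L/R [ 470.  -362.2   30. ] [ 480.7 -244.4   30. ] [ 413.2 -303.8   30. ] [ 534.  -305.7   30. ]
reagent cap [ 626.1 -163.4  160. ] [ 618.9 -166.9  160. ]
bowl [403.1 134.3  50. ] [408.7 135.   50. ] [407.8 123.7  50. ] mortar [635.2 176.5  52. ] [639.7 184.1  52. ]
big tongs [585.5 330.3 190. ] [589.3 335.2 190. ]
```

```bash
python3 -m handwheel '[{"x":-0.043,"y":0.095,"z":0.006,"az":-0.052},{"x":-0.043,"y":0.095,"z":0.006,"az":-0.052},{"x":-0.043,"y":0.095,"z":0.006,"az":-0.052},{"x":-0.043,"y":0.095,"z":0.006,"az":-0.052},{"x":-0.043,"y":0.095,"z":0.006,"az":-0.052},{"x":-0.043,"y":0.095,"z":0.006,"az":-0.052},{"x":-0.043,"y":0.095,"z":0.006,"az":-0.052},{"x":-0.043,"y":0.095,"z":0.006,"az":-0.052}]' && python3 -m handwheel '[{"x":-0.043,"y":0.095,"z":0.006,"az":-0.052},{"x":-0.043,"y":0.095,"z":0.006,"az":-0.052},{"x":-0.043,"y":0.095,"z":0.006,"az":-0.052},{"x":-0.043,"y":0.095,"z":0.006,"az":-0.052},{"x":-0.043,"y":0.095,"z":0.006,"az":-0.052},{"x":-0.043,"y":0.095,"z":0.006,"az":-0.052},{"x":-0.043,"y":0.095,"z":0.006,"az":-0.052},{"x":-0.043,"y":0.095,"z":0.006,"az":-0.052}]'
python3 - <<'E'
from h import *
import json
st=arm.read_state(); print(st["position"],st["ee_rot"],st["clock"])
P={}
for n in ("wrist","scene"):
    p,im=snap(n,f"pics/{n}1.png"); P[n]={k:np.array(v).tolist() for k,v in p.items()}
json.dump(P,open("P1.json","w"))
w=cv2.imread("pics/wrist1.png"); s=cv2.imread("pics/scene1.png")
E
python3 -c "
import cv2;i=cv2.imread('pics/wrist1.png');cv2.imwrite('pics/wrist1b.png',cv2.resize(i,(768,576),interpolation=cv2.INTER_CUBIC))"
```

```text
[6.24543461e+02 6.14422582e-03 2.30482650e+02] [-7.07058165e-01  7.07154896e-01  5.53243471e-04 -6.31666515e-04] 0.15invalid input at $[0]: expected keys x, y, z, ax, ay, az
```

View pics/wrist1b.png

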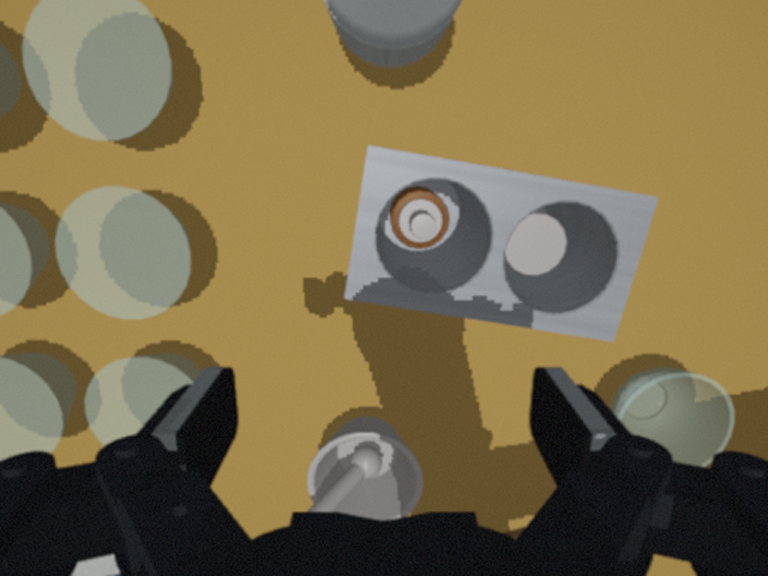

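The move was refused because a row needs all six keys, so this is the same start view (knob at (281,148)). I'll retype the rows.

```bash
python3 -m handwheel '[{"x":-0.043,"y":0.095,"z":0.006,"ax":0,"ay":0,"az":-0.052},{"x":-0.043,"y":0.095,"z":0.006,"ax":0,"ay":0,"az":-0.052},{"x":-0.043,"y":0.095,"z":0.006,"ax":0,"ay":0,"az":-0.052},{"x":-0.043,"y":0.095,"z":0.006,"ax":0,"ay":0,"az":-0.052},{"x":-0.043,"y":0.095,"z":0.006,"ax":0,"ay":0,"az":-0.052},{"x":-0.043,"y":0.095,"z":0.006,"ax":0,"ay":0,"az":-0.052},{"x":-0.043,"y":0.095,"z":0.006,"ax":0,"ay":0,"az":-0.052},{"x":-0.043,"y":0.095,"z":0.006,"ax":0,"ay":0,"az":-0.052}]' && python3 -m handwheel '[{"x":-0.043,"y":0.095,"z":0.006,"ax":0,"ay":0,"az":-0.052},{"x":-0.043,"y":0.095,"z":0.006,"ax":0,"ay":0,"az":-0.052},{"x":-0.043,"y":0.095,"z":0.006,"ax":0,"ay":0,"az":-0.052},{"x":-0.043,"y":0.095,"z":0.006,"ax":0,"ay":0,"az":-0.052},{"x":-0.043,"y":0.095,"z":0.006,"ax":0,"ay":0,"az":-0.052},{"x":-0.043,"y":0.095,"z":0.006,"ax":0,"ay":0,"az":-0.052},{"x":-0.043,"y":0.095,"z":0.006,"ax":0,"ay":0,"az":-0.052},{"x":-0.043,"y":0.095,"z":0.006,"ax":0,"ay":0,"az":-0.052}]' && python3 -m handwheel '[{"x":0,"y":0,"z":0,"ax":0,"ay":0,"az":0},{"x":0,"y":0,"z":0,"ax":0,"ay":0,"az":0},{"x":0,"y":0,"z":0,"ax":0,"ay":0,"az":0},{"x":0,"y":0,"z":0,"ax":0,"ay":0,"az":0},{"x":0,"y":0,"z":0,"ax":0,"ay":0,"az":0},{"x":0,"y":0,"z":0,"ax":0,"ay":0,"az":0},{"x":0,"y":0,"z":0,"ax":0,"ay":0,"az":0},{"x":0,"y":0,"z":0,"ax":0,"ay":0,"az":0}]' &&
python3 - <<'E'
from h import *
import json
st=arm.read_state(); print(st["position"],st["ee_rot"],st["clock"])
P={}
for n in ("wrist","scene"):
    p,im=snap(n,f"pics/{n}1.png"); P[n]={k:np.array(v).tolist() for k,v in p.items()}
json.dump(P,open("P1.json","w")); print(P["wrist"])
i=cv2.imread('pics/wrist1.png');cv2.imwrite('pics/wrist1c.png',cv2.resize(i,(768,576),interpolation=cv2.INTER_CUBIC))
E
```

```text
clock: 1.05
position: [555.7, 152.7, 240.9]
ee_rot: [-0.441, 0.897, 0.0, -0.0]
contact_force: [0.1, -0.4, -0.2]
gripper_width: 85.3
grasp_force: 0.0
clock: 1.85
position: [486.9, 304.7, 250.5]
ee_rot: [-0.13, 0.992, -0.0, -0.0]
contact_force: [-0.2, -0.1, 0.3]
gripper_width: 85.6
grasp_force: 0.0
clock: 2.65
position: [487.4, 303.9, 250.5]
ee_rot: [-0.131, 0.991, 0.0, -0.0]
contact_force: [-0.0, 0.0, -0.4]
gripper_width: 85.5
grasp_force: 0.0
[487.44410214 303.91272739 250.49516625] [-1.31474440e-01  9.91319561e-01  1.20013898e-06 -1.21264948e-05] 2.65
{'K': [[330.5667846655809, 0.0, 255.39439198316035], [0.0, 330.5667846655809, 191.5344321475721], [0.0, 0.0, 1.0]], 'k1': -0.028493282943107198, 'position': [421.0278524699506, 284.66286558310804, 393.26519015472974], 'orientation': [0.6021633599464647, 0.7863359178578514, 0.10935447292576175, 0.08436060381341386]}
```

View pics/wrist1c.png

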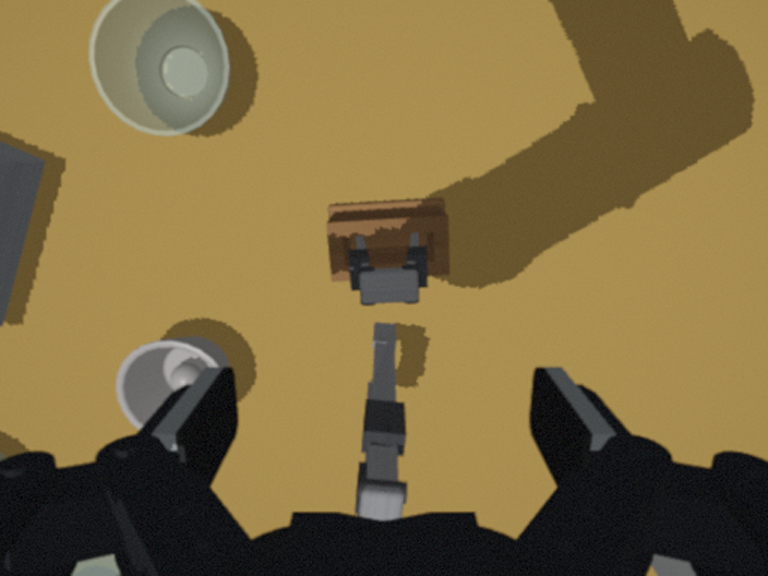

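Wrist view (×1.5): small tongs' bow at corners (360,268)-(418,303), stand behind it, fingers well straddling; the big tongs lie beyond at (382,500).

```bash
python3 - <<'E'
import json
from h import *
w=json.load(open("P1.json"))["wrist"]; a=lambda u,v,z: atz(w,u/1.5,v/1.5,z)
B=[a(*c,166) for c in((361,268),(418,267),(418,302),(361,304))]
print("bow",B,np.mean(B,0))
S=[a(*c,70) for c in((330,213),(446,208),(449,272),(333,279))]
print("stand",S,np.mean(S,0))
print("yaw tool y",R.from_quat([-.1315,.9913,0,0]).apply([0,1,0]))
i=cv2.imread('pics/wrist1.png'); g=i[125:210,210:310]
cv2.imwrite('pics/z.png',cv2.resize(g,None,fx=7,fy=7,interpolation=cv2.INTER_CUBIC))
E
```

```text
bow [array([477.1, 288.8, 166. ]), array([469.6, 314.6, 166. ]), array([486.2, 319.4, 166. ]), array([494.3, 293.2, 166. ])] [481.8 304.  166. ]
stand [array([470.4, 261.9,  70. ]), array([447.6, 333.8,  70. ]), array([488. , 348.3,  70. ]), array([513.1, 274.2,  70. ])] [479.775 304.55   70.   ]
yaw tool y [-0.26072026  0.96541439  0.        ]
```

View pics/z.png

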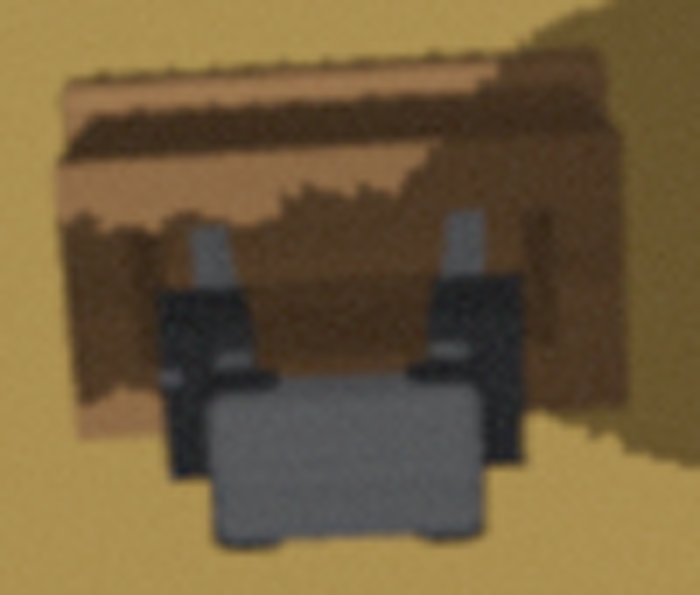

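Crop: bow top (208,392)-(482,540), stand top edge (58,160)-(620,133); the tongs are about 2.5° off the tool's yaw.

```bash
python3 - <<'E'
import json
from h import *
w=json.load(open("P1.json"))["wrist"]; a=lambda u,v,z: atz(w,(u+.5)/7-.5+210,(v+.5)/7-.5+125,z)
ang=lambda d: np.degrees(np.arctan2(-d[0],d[1])).round(2)
B=[a(*c,166) for c in((208,390),(480,378),(482,538),(218,545))]
print("bow",np.mean(B,0),ang(B[1]-B[0]),ang(B[2]-B[3]),np.linalg.norm(B[1]-B[0]),np.linalg.norm(B[2]-B[1]))
S=[a(*c,70) for c in((58,160),(620,133),(628,405),(80,438))]
print("stand",np.mean(S,0),ang(S[1]-S[0]),ang(S[2]-S[3]),[np.linalg.norm(S[i]-S[i-1]) for i in range(4)])
Q=[a(*c,136) for c in((158,290),(522,276))]; print("pads top",np.mean(Q,0),ang(Q[1]-Q[0]),np.linalg.norm(Q[1]-Q[0]))
print("tool",ang(np.array([-.2607,.9654])), "z check", [proj(w,[481,303.5,z]) for z in (70,166)])
E
```

```text
bow [482.25  303.725 166.   ] 17.78 16.64 27.51363298439519 16.954055562018183
stand [482.9 304.8  70. ] 17.91 18.69 [np.float64(40.35244726159738), np.float64(78.71245136571468), np.float64(39.275946837727595), np.float64(79.27906407116573)]
pads top [470.1  299.85 136.  ] 17.25 41.15009112991125
tool 15.11 z check [array([258.3, 163.3]), array([259.3, 189.1])]
```

```bash
python3 -m handwheel '[{"x":-0.013,"y":0,"z":-0.04,"ax":0,"ay":0,"az":0.015},{"x":-0.012,"y":0,"z":-0.1,"ax":0,"ay":0,"az":0.014},{"x":0,"y":0,"z":-0.12,"ax":0,"ay":0,"az":0},{"x":0,"y":0,"z":-0.13,"ax":0,"ay":0,"az":0},{"x":0,"y":0,"z":-0.13,"ax":0,"ay":0,"az":0},{"x":0,"y":0,"z":-0.1,"ax":0,"ay":0,"az":0},{"x":0,"y":0,"z":-0.07,"ax":0,"ay":0,"az":0},{"x":0,"y":0,"z":-0.037,"ax":0,"ay":0,"az":0}]' && python3 -m handwheel '[{"x":0,"y":0,"z":0,"ax":0,"ay":0,"az":0},{"x":0,"y":0,"z":0,"ax":0,"ay":0,"az":0},{"x":0,"y":0,"z":0,"ax":0,"ay":0,"az":0},{"x":0,"y":0,"z":0,"ax":0,"ay":0,"az":0},{"x":0,"y":0,"z":0,"ax":0,"ay":0,"az":0},{"x":0,"y":0,"z":0,"ax":0,"ay":0,"az":0},{"x":0,"y":0,"z":0,"ax":0,"ay":0,"az":0},{"x":0,"y":0,"z":0,"ax":0,"ay":0,"az":0}]' -0.02
```

```text
clock: 3.55
position: [481.4, 303.3, 103.1]
ee_rot: [-0.154, 0.988, -0.001, -0.001]
contact_force: [0.2, -1.0, 0.6]
gripper_width: 85.5
grasp_force: 0.0
clock: 4.35
position: [483.1, 304.3, 106.2]
ee_rot: [-0.154, 0.988, 0.0, 0.001]
contact_force: [0.3, -1.3, 5.8]
gripper_width: 42.2
grasp_force: 7.9
```

```bash
python3 -m handwheel '[{"x":0,"y":0,"z":0.03,"ax":0,"ay":0,"az":0},{"x":0,"y":0,"z":0.06,"ax":0,"ay":0,"az":0},{"x":0,"y":0,"z":0.1,"ax":0,"ay":0,"az":0},{"x":0,"y":0,"z":0.13,"ax":0,"ay":0,"az":0},{"x":0,"y":0,"z":0.13,"ax":0,"ay":0,"az":0},{"x":0,"y":0,"z":0.13,"ax":0,"ay":0,"az":0},{"x":0,"y":0,"z":0.1,"ax":0,"ay":0,"az":0},{"x":0,"y":0,"z":0.05,"ax":0,"ay":0,"az":0}]' && python3 - <<'E'
from h import *
import json
P={}
for n in ("wrist","scene","side"):
    p,im=snap(n,f"pics/{n}2.png"); P[n]={k:np.array(v).tolist() for k,v in p.items()}
json.dump(P,open("P2.json","w")); st=arm.read_state(); print(st["position"],st["gripper_width"],st["grasp_force"])
tcp=st["position"]
out=[]
for n in("scene","side"):
    u,v=proj(P[n],tcp-[0,0,40]); print(n,u,v); u,v=int(u),int(v)
    i=cv2.imread(f"pics/{n}2.png")[max(v-50,0):v+50,max(u-33,0):u+33]; out.append(cv2.resize(i,(396,600),interpolation=cv2.INTER_CUBIC))
cv2.imwrite("pics/c2.png",np.hstack(out))
E
```

```text
clock: 5.15
position: [482.7, 304.6, 253.7]
ee_rot: [-0.154, 0.988, 0.001, 0.002]
contact_force: [0.5, 0.5, -1.4]
gripper_width: 42.0
grasp_force: 5.6
[482.04325711 304.06154228 251.06773363] 41.682125033041096 5.624932521327537
scene 370.9 142.7
side 236.0 90.6
```

View pics/c2.png

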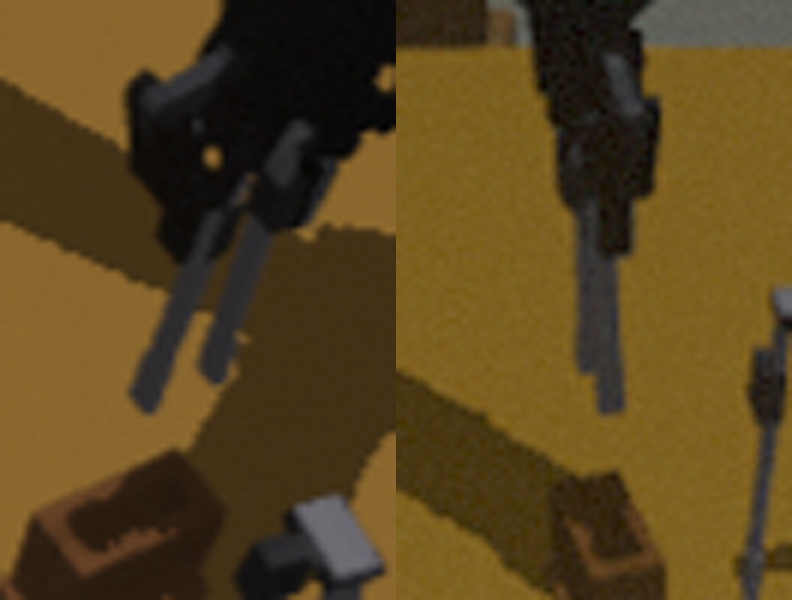

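Tongs are held; tips at scene (361,160) and (373,155), side (235,102) and (239,108). Slot is empty.

```bash
python3 - <<'E'
import json
from h import *
P=json.load(open("P2.json"))
def tri(a,b):
    (o1,d1),(o2,d2)=ray(P["scene"],*a),ray(P["side"],*b); s=np.linalg.lstsq(np.c_[d1,-d2],o2-o1,rcond=None)[0]
    p,q=o1+s[0]*d1,o2+s[1]*d2; return ((p+q)/2).round(1),np.linalg.norm(p-q).round(1)
print(tri((361.2,160),(239,108.3)),tri((372.8,155),(235,102)),tri((367,157.5),(237,105.2)))
for z in(150,154,158,162,166): print(z,proj(P["scene"],[482.5,304.3,z]),proj(P["side"],[482.5,304.3,z]))
# wrist: find tongs tips between fingers
i=cv2.imread("pics/wrist2.png"); print(i[300:384:12,256].tolist())
E
```

```text
(array([490. , 290.5, 156.4]), np.float64(1.5)) (array([477.1, 325.4, 153.5]), np.float64(0.3)) (array([483.6, 307.9, 154.8]), np.float64(0.8))
150 [365.1 158.4] [236.8 107.3]
154 [365.5 157.4] [236.7 106.3]
158 [365.9 156.4] [236.7 105.2]
162 [366.3 155.4] [236.7 104.1]
166 [366.6 154.5] [236.6 103.1]
[[89, 87, 86], [89, 87, 87], [98, 96, 94], [99, 97, 96], [26, 22, 20], [30, 26, 26], [23, 15, 13]]
```

```bash
python3 -m handwheel '[{"x":0.012,"y":-0.033,"z":0,"ax":0,"ay":0,"az":0},{"x":0.03,"y":-0.083,"z":0,"ax":0,"ay":0,"az":0},{"x":0.042,"y":-0.116,"z":0,"ax":0,"ay":0,"az":0},{"x":0.048,"y":-0.132,"z":0,"ax":0,"ay":0,"az":0},{"x":0.048,"y":-0.132,"z":0,"ax":0,"ay":0,"az":0},{"x":0.048,"y":-0.132,"z":0,"ax":0,"ay":0,"az":0},{"x":0.048,"y":-0.132,"z":0,"ax":0,"ay":0,"az":0},{"x":0.048,"y":-0.132,"z":0,"ax":0,"ay":0,"az":0}]' && python3 -m handwheel '[{"x":0.048,"y":-0.132,"z":0,"ax":0,"ay":0,"az":0},{"x":0.048,"y":-0.132,"z":0,"ax":0,"ay":0,"az":0},{"x":0.048,"y":-0.132,"z":0,"ax":0,"ay":0,"az":0},{"x":0.048,"y":-0.132,"z":0,"ax":0,"ay":0,"az":0},{"x":0.036,"y":-0.099,"z":0,"ax":0,"ay":0,"az":0},{"x":0.024,"y":-0.066,"z":0,"ax":0,"ay":0,"az":0},{"x":0.018,"y":-0.05,"z":0,"ax":0,"ay":0,"az":0},{"x":0.001,"y":-0.019,"z":0,"ax":0,"ay":0,"az":0}]' && python3 -m handwheel '[{"x":0,"y":0,"z":0,"ax":0,"ay":0,"az":0},{"x":0,"y":0,"z":0,"ax":0,"ay":0,"az":0},{"x":0,"y":0,"z":0,"ax":0,"ay":0,"az":0},{"x":0,"y":0,"z":0,"ax":0,"ay":0,"az":0},{"x":0,"y":0,"z":0,"ax":0,"ay":0,"az":0},{"x":0,"y":0,"z":0,"ax":0,"ay":0,"az":0},{"x":0,"y":0,"z":0,"ax":0,"ay":0,"az":0},{"x":0,"y":0,"z":0,"ax":0,"ay":0,"az":0}]' && python3 - <<'E'
from h import *
import json
P={}
for n in ("wrist","scene","side"):
    p,im=snap(n,f"pics/{n}3.png"); P[n]={k:np.array(v).tolist() for k,v in p.items()}
json.dump(P,open("P3.json","w")); st=arm.read_state(); print(st["position"],st["gripper_width"],st["grasp_force"])
w=cv2.imread("pics/wrist3.png")[150:350,170:345]; a=cv2.resize(w,(525,600),interpolation=cv2.INTER_CUBIC)
s=cv2.imread("pics/scene3.png")[165:265,205:297]; d=cv2.imread("pics/side3.png")[150:250,230:322]
b=np.vstack([cv2.resize(x,(275,300),interpolation=cv2.INTER_CUBIC) for x in(s,d)])
cv2.imwrite("pics/c3.png",np.hstack([a,b]))
E
```

```text
clock: 6.1
position: [547.1, 123.0, 250.1]
ee_rot: [-0.154, 0.988, -0.0, -0.001]
contact_force: [-0.4, 0.7, -0.3]
gripper_width: 42.0
grasp_force: 5.6
clock: 6.9
position: [601.4, -27.9, 250.6]
ee_rot: [-0.154, 0.988, -0.0, -0.0]
contact_force: [-0.9, 0.7, -1.1]
gripper_width: 41.9
grasp_force: 5.6
clock: 7.7
position: [601.4, -26.7, 251.1]
ee_rot: [-0.154, 0.988, 0.0, 0.0]
contact_force: [-0.4, 0.6, -2.0]
gripper_width: 42.2
grasp_force: 5.6
[601.39735549 -26.80425798 251.119328  ] 41.690856138614755 5.625126404420371
```

View pics/c3.png

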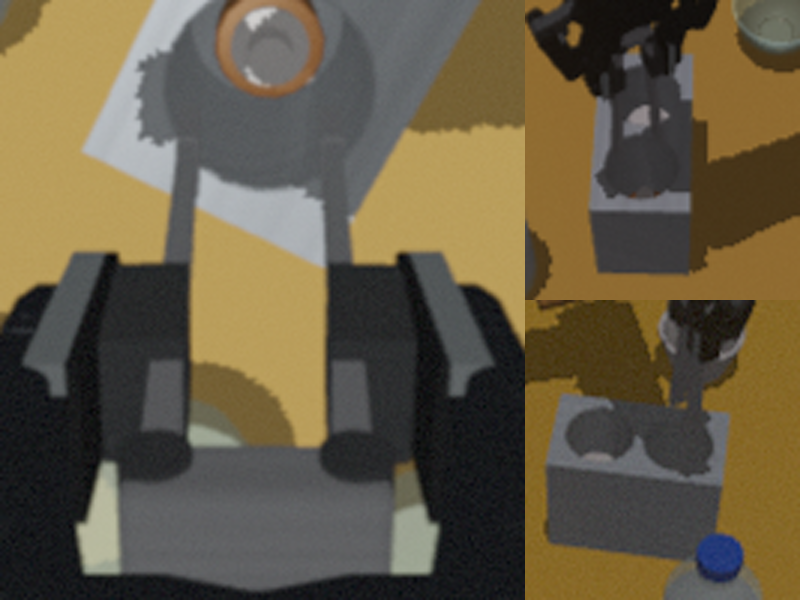

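Wrist crop: tips end at (187,138) and (333,138), centred on (260,138); knob top about (270,62) inside the amber ring (centre (270,45)).

```bash
python3 - <<'E'
import json
from h import *
w=json.load(open("P3.json"))["wrist"]; a=lambda u,v,z: atz(w,(u+.5)/3-.5+170,(v+.5)/3-.5+150,z)
i=cv2.imread("pics/wrist3.png"); g=cv2.cvtColor(i,cv2.COLOR_BGR2GRAY)
print(g[158:186:2,244:276:2])
tx=R.from_quat([-.154,.988,0,0]).apply([1,0,0]); print("tool x",tx)
print("knob",a(270,62,72),"flange ring centre at z44",a(270,43,44))
for z in(155,157): print("tip near-face lower edge",a(260.5,138,z), "centre", a(260.5,138,z)-7*tx)
print("near-face sep",np.linalg.norm(a(198,138,157)-a(323,138,157)))
E
```

```text
[[125 139 130 115 149 194 144 110 112 118 117 116 118 116 109 105]
 [136 135 120 116 118 136 105 104 104 101 107 115 119 118 112 108]
 [133 130 117 117 117 103 101 106 105 104 100 109 118 114 114 108]
 [131 127 118 115 110 102 112 117 118 117 112 103 115 118 115 103]
 [128 123 117 117 110 113 117 116 118 119 115 112 116 116 116 105]
 [124 121 117 117 114 118 117 116 118 117 117 116 117 118 112 103]
 [116 122 117 117 112 116 118 117 117 115 116 118 116 115 111 100]
 [106 117 118 117 147 119 116 116 117 117 115 117 117 114 105 100]
 [ 99 109 113 116 153 140 117 116 114 116 117 117 116 113 110  98]
 [103 100 107 110 138 183 146 116 116 115 115 116 114 110 118 115]
 [ 91 102 100 104 106 120 143 141 121 114 116 113 108  97  99  91]
 [ 88  93  93  93  95  99 103 103 102 106 103 100  94  91  93  89]
 [ 91  90  89  94  94  93  90  93  92  89  89  91  91  94  96  90]
 [ 86  91  87  90  91  89  91  91  91  90  89  91  95  95  93  91]]
tool x [-0.95256136 -0.30434661  0.        ]
knob [601.  -24.1  72. ] flange ring centre at z44 [600.  -24.1  44. ]
tip near-face lower edge [603.5 -26.8 155. ] centre [610.16792951 -24.66957374 155.        ]
tip near-face lower edge [602.9 -27.  157. ] centre [609.56792951 -24.86957374 157.        ]
near-face sep 31.182366812030157
```

```bash
python3 - <<'E'
import json
from h import *
P=json.load(open("P3.json"));w=P["wrist"]
tx=np.array([-.9526,-.3043,0]);ty=np.array([-.3043,.9526,0]);c=np.array([601.4,-26.8,157])
for s in(-18,18): print([proj(w,c+s*ty+k*tx) for k in(7,0,-7)])
print("knob pred at 601.4,-26.5",proj(w,[601.4,-26.5,72]))
g=cv2.GaussianBlur(cv2.cvtColor(cv2.imread("pics/wrist3.png"),cv2.COLOR_BGR2GRAY),(3,1),0)
print("cols",list(range(222,246,2)))
for r in range(180,214,2): print(r,g[r,222:246:2],g[r,268:292:2])
for n in("scene","side"):
    print(n,[proj(P[n],c+s*ty+k*tx) for s in(-18,18) for k in(7,-7)])
E
```

```text
[array([233.1, 184.8]), array([233.2, 193.9]), array([233.4, 202.8])]
[array([281.7, 184.8]), array([281.4, 193.9]), array([281.2, 202.8])]
knob pred at 601.4,-26.5 [257.2 170. ]
cols [222, 224, 226, 228, 230, 232, 234, 236, 238, 240, 242, 244]
180 [105  96  86  86  84  87  87  87  89  90  92  90] [94 92 94 90 90 89 88 87 87 86 86 84]
182 [105  98  88  86  87  88  88  88  90  90  89  91] [92 94 96 91 87 89 88 89 87 87 86 84]
184 [106 100  86  86  87  89  88  88  89  88  89  87] [95 95 93 91 88 89 88 88 87 87 85 84]
186 [106 101  90  87  88  87  87  86  89  90  89  89] [94 95 91 91 89 87 88 87 85 87 84 85]
188 [106 103  93  85  86  87  88  87  89  89  90  91] [94 93 91 90 88 87 86 86 88 85 86 85]
190 [107 104  96  87  85  87  86  87  88  88  89  87] [93 93 91 90 88 87 86 87 85 86 86 87]
192 [105 106 100  91  85  88  86  87  88  88  90  90] [94 95 92 91 89 87 86 86 87 86 87 87]
194 [105 106 101  94  86  86  87  87  89  90  90  89] [94 93 93 89 87 88 86 88 87 87 86 89]
196 [108 114 120 123  98  97  95  90  89  91  90  88] [95 93 90 88 90 94 96 96 94 88 89 98]
198 [146 153 181 145  92  9
[... 301 characters left out ...]
 133  87  86  87  88  89  88  90  90] [ 90  90  88  88  88  88  89  88  94 103 101 102]
206 [183 184 179 123  87  87  89 120 130 107  87  86] [ 90  91  88  88  88  89  87  87  93 102 101 101]
208 [183 181 172 116  87  88  90 138 179 162 126  95] [ 90  88  88  89  90  87  87  87  92 100 101 104]
210 [182 181 170 111  88  88  89 141 184 184 171 134] [ 88  89  94 100  98  86  87  89  91  98 102 105]
212 [173 178 162 101  86  87  92 149 184 184 182 180] [127 122 109 103 100  87  88  87  90  99 104 106]
scene [array([234.5, 213.3]), array([237. , 218.1]), array([248.5, 207.5]), array([251.1, 212.2])]
side [array([283.2, 195.3]), array([288.4, 193.9]), array([277.9, 184.7]), array([283.1, 183.4])]
```

```bash
python3 - <<'E'
import json
from h import *
P=json.load(open("P3.json"));w=P["wrist"]
tx=np.array([-.9526,-.3043,0]);ty=np.array([-.3043,.9526,0])
for z in (157,185): print(z,[proj(w,np.array([601.4,-26.8,z])+18*ty+k*tx) for k in(7,5,0)])
g=cv2.cvtColor(cv2.imread("pics/wrist3.png"),cv2.COLOR_BGR2GRAY).astype(float)
# strongly contrast-stretched crop, tips + knob
c=g[150:220,215:300]; c=cv2.resize(cv2.GaussianBlur(c,(3,3),0.8),(765,600),interpolation=cv2.INTER_CUBIC)
cv2.imwrite("pics/c4.png",np.clip((c-75)*6,0,255))
for n in("scene","side"):
    print(n,P[n]["position"])
m=g[176:196]; print("tip column contrast L (rows176-196 mean)",m[:,222:246].mean(0).round(0),"R",m[:,270:294].mean(0).round(0))
E
```

```text
157 [array([281.7, 184.8]), array([281.6, 187.5]), array([281.4, 193.9])]
185 [array([284.9, 195.6]), array([284.8, 198.5]), array([284.6, 205.7])]
scene [1054.7897122861855, -63.198443535939234, 942.511819042851]
side [512.5406665347205, -654.6096133637946, 909.6710076945726]
tip column contrast L (rows176-196 mean) [105. 105. 101.  96.  92.  89.  88.  87.  86.  87.  88.  87.  87.  87.
  86.  88.  89.  89.  89.  89.  89.  90.  91.  91.] R [95. 95. 95. 94. 92. 89. 88. 88. 88. 87. 87. 87. 88. 87. 87. 87. 86. 86.
 85. 85. 85. 87. 88. 91.][ WARN:0@0.147] global loadsave.cpp:1063 imwrite_ Unsupported depth image for selected encoder is fallbacked to CV_8U.
```

View pics/c4.png

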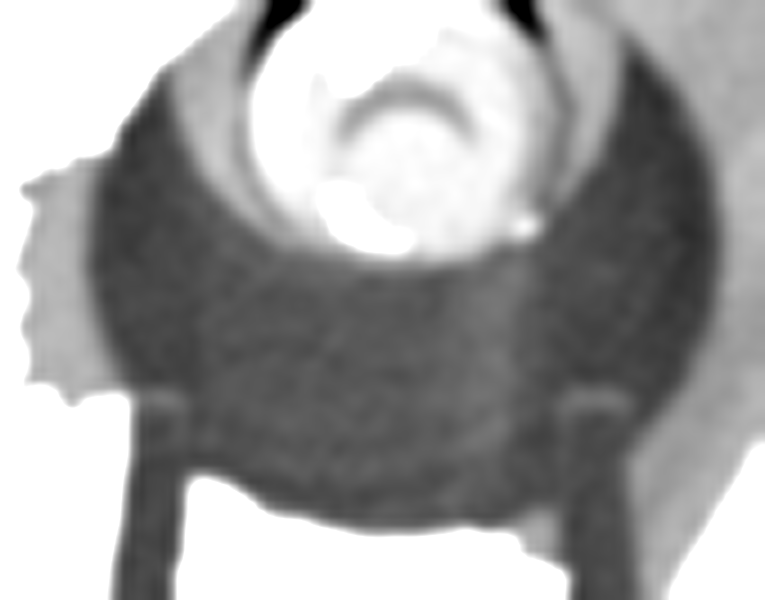

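Contrast view: the bright ledges at row 196 (columns 230–285) are the tops of the tip pads, exactly where predicted, so the tips hang under the TCP. The knob top centre is about (260,171), 2–2.5 mm toward +y of the tips. I'll correct +2 mm and descend.

```bash
python3 -m handwheel '[{"x":0,"y":0.01,"z":-0.02,"ax":0,"ay":0,"az":0},{"x":0,"y":0,"z":-0.05,"ax":0,"ay":0,"az":0},{"x":0,"y":0,"z":-0.07,"ax":0,"ay":0,"az":0},{"x":0,"y":0,"z":-0.08,"ax":0,"ay":0,"az":0},{"x":0,"y":0,"z":-0.08,"ax":0,"ay":0,"az":0},{"x":0,"y":0,"z":-0.07,"ax":0,"ay":0,"az":0},{"x":0,"y":0,"z":-0.03,"ax":0,"ay":0,"az":0},{"x":0,"y":0,"z":0,"ax":0,"ay":0,"az":0}]' && python3 -m handwheel '[{"x":0,"y":0,"z":-0.02,"ax":0,"ay":0,"az":0},{"x":0,"y":0,"z":-0.02,"ax":0,"ay":0,"az":0},{"x":0,"y":0,"z":-0.02,"ax":0,"ay":0,"az":0},{"x":0,"y":0,"z":-0.02,"ax":0,"ay":0,"az":0},{"x":0,"y":0,"z":-0.02,"ax":0,"ay":0,"az":0},{"x":0,"y":0,"z":-0.02,"ax":0,"ay":0,"az":0},{"x":0,"y":0,"z":0,"ax":0,"ay":0,"az":0},{"x":0,"y":0,"z":0,"ax":0,"ay":0,"az":0}]'; python3 - <<'E'
from h import *
p=[arm.read_state() for _ in range(1)][0]; print(p["position"],p["contact_force"])
E
```

```text
clock: 8.65
position: [600.6, -24.9, 169.6]
ee_rot: [-0.154, 0.988, -0.0, -0.001]
contact_force: [-0.4, 0.7, -0.0]
gripper_width: 41.9
grasp_force: 5.6
clock: 9.45
position: [601.4, -24.8, 147.0]
ee_rot: [-0.154, 0.988, -0.0, -0.0]
contact_force: [-0.3, -0.6, -0.5]
gripper_width: 42.0
grasp_force: 5.6
[601.40716919 -24.80040425 147.02008877] [-0.34351382 -0.55000564 -0.47915489]
```

```bash
python3 -m handwheel '[{"x":0,"y":0,"z":0,"ax":0,"ay":0,"az":0},{"x":0,"y":0,"z":0,"ax":0,"ay":0,"az":0},{"x":0,"y":0,"z":0,"ax":0,"ay":0,"az":0},{"x":0,"y":0,"z":0,"ax":0,"ay":0,"az":0},{"x":0,"y":0,"z":0,"ax":0,"ay":0,"az":0},{"x":0,"y":0,"z":0,"ax":0,"ay":0,"az":0},{"x":0,"y":0,"z":0,"ax":0,"ay":0,"az":0},{"x":0,"y":0,"z":0,"ax":0,"ay":0,"az":0}]' -1 && python3 -m handwheel '[{"x":0,"y":0,"z":0.005,"ax":0,"ay":0,"az":0},{"x":0,"y":0,"z":0.01,"ax":0,"ay":0,"az":0},{"x":0,"y":0,"z":0.01,"ax":0,"ay":0,"az":0},{"x":0,"y":0,"z":0.01,"ax":0,"ay":0,"az":0},{"x":0,"y":0,"z":0.01,"ax":0,"ay":0,"az":0},{"x":0,"y":0,"z":0.005,"ax":0,"ay":0,"az":0},{"x":0,"y":0,"z":0,"ax":0,"ay":0,"az":0},{"x":0,"y":0,"z":0,"ax":0,"ay":0,"az":0}]'
```

```text
clock: 10.25
position: [601.4, -24.8, 147.1]
ee_rot: [-0.154, 0.988, 0.0, 0.0]
contact_force: [1.4, 0.6, -1.6]
gripper_width: 36.7
grasp_force: 62.1
clock: 11.05
position: [601.3, -24.8, 157.1]
ee_rot: [-0.154, 0.988, 0.0, -0.0]
contact_force: [0.4, -0.4, -2.2]
gripper_width: 36.4
grasp_force: 62.1
```

```bash
python3 -m handwheel '[{"x":0,"y":0,"z":0.02,"ax":0,"ay":0,"az":0},{"x":0,"y":0,"z":0.05,"ax":0,"ay":0,"az":0},{"x":0,"y":0,"z":0.07,"ax":0,"ay":0,"az":0},{"x":0,"y":0,"z":0.08,"ax":0,"ay":0,"az":0},{"x":0,"y":0,"z":0.08,"ax":0,"ay":0,"az":0},{"x":0,"y":0,"z":0.08,"ax":0,"ay":0,"az":0},{"x":0,"y":0,"z":0.08,"ax":0,"ay":0,"az":0},{"x":0,"y":0,"z":0.07,"ax":0,"ay":0,"az":0}]' && python3 -m handwheel '[{"x":0,"y":0,"z":0.05,"ax":0,"ay":0,"az":0},{"x":0,"y":0,"z":0.03,"ax":0,"ay":0,"az":0},{"x":0,"y":0,"z":0.015,"ax":0,"ay":0,"az":0},{"x":0,"y":0,"z":0,"ax":0,"ay":0,"az":0},{"x":0,"y":0,"z":0,"ax":0,"ay":0,"az":0},{"x":0,"y":0,"z":0,"ax":0,"ay":0,"az":0},{"x":0,"y":0,"z":0,"ax":0,"ay":0,"az":0},{"x":0,"y":0,"z":0,"ax":0,"ay":0,"az":0}]' && cat > chk.py <<'E'
from h import *
import json,sys
t=sys.argv[1]; P={}
for n in ("wrist","scene","side"):
    p,im=snap(n,f"pics/{n}{t}.png"); P[n]={k:np.array(v).tolist() for k,v in p.items()}
json.dump(P,open(f"P{t}.json","w")); st=arm.read_state(); tcp=st["position"]; print(tcp.round(1),st["contact_force"].round(1))
for n in P:
    i=cv2.imread(f"pics/{n}{t}.png"); hsv=cv2.cvtColor(i,cv2.COLOR_BGR2HSV)
    m=((hsv[...,0]>4)&(hsv[...,0]<17)&(hsv[...,1]>110)&(hsv[...,2]>25)).astype(np.uint8)
    k,l,s,c=cv2.connectedComponentsWithStats(m); print(n,"pred body mid",proj(P[n],tcp-[0,0,94.2+46-19]))
    print([(s[j].tolist(),c[j].round(1).tolist()) for j in range(1,k) if s[j][4]>25])
E
python3 chk.py 5
```

```text
clock: 11.85
position: [601.6, -24.8, 265.1]
ee_rot: [-0.154, 0.988, -0.0, 0.001]
contact_force: [1.0, 0.6, -1.7]
gripper_width: 36.9
grasp_force: 62.0
clock: 12.65
position: [601.3, -24.8, 281.8]
ee_rot: [-0.154, 0.988, -0.0, -0.0]
contact_force: [0.5, -0.0, -1.0]
gripper_width: 36.7
grasp_force: 62.0
[601.4 -24.8 282. ] [-0.3  0.  -2.5]
wrist pred body mid [257.2 184.9]
[([490, 127, 22, 38, 698], [501.8, 146.3]), ([231, 158, 50, 44, 808], [255.9, 174.1])]
scene pred body mid [243.6 211.8]
[([0, 0, 58, 51, 2553], [25.9, 23.5]), ([232, 0, 22, 15, 284], [242.4, 6.2]), ([278, 0, 18, 22, 243], [285.8, 11.2]), ([372, 0, 54, 18, 677], [400.0, 6.8]), ([479, 21, 33, 96, 1687], [500.0, 65.2]), ([452, 29, 31, 20, 310], [467.7, 35.9]), ([408, 60, 8, 13, 27], [412.1, 66.3]), ([416, 65, 8, 9, 26], [419.5, 69.4]), ([426, 66, 9, 18, 46], [429.8, 73.7]), ([452, 73, 22, 9, 62], [462.3, 76.4]), ([414, 75, 12, 11, 51], [418.5, 80.1]), ([17, 107, 24, 25, 273], [29.4, 120.6]), ([0, 116, 10, 19, 116], [3.2, 127.1]), ([10, 133, 25, 25, 289], [23.7, 146.4]), ([336, 167, 39, 36, 831], [355.4, 184.3]), ([235, 205, 17, 18, 188], [243.2, 215.3])]
side pred body mid [283.2 187.7]
[([84, 0, 14, 11, 39], [90.0, 3.9]), ([94, 0, 25, 15, 111], [105.8, 6.1]), ([84, 0, 70, 38, 522], [119.7, 16.8]), ([162, 0, 55, 23, 341], [189.4, 8.0]), ([152, 4, 58, 33, 298], [176.5, 21.6]), ([144, 11, 10, 14, 50], [148.1, 16.3]), ([143, 25, 14, 14, 50], [151.2, 31.5]), ([194, 24, 10, 10, 31], [198.6, 27.7]), ([97, 29, 10, 13, 30], [102.4, 34.8]), ([201, 32, 20, 14, 57], [211.8, 37.6]), ([82, 36, 11, 7, 26], [87.3, 38.7]), ([94, 39, 10, 9, 28], [98.0, 43.1]), ([0, 41, 24, 93, 853], [8.3, 88.7]), ([228, 119, 20, 34, 262], [237.6, 134.8]), ([275, 179, 16, 19, 153], [282.7, 189.6])]
```

```bash
python3 -m handwheel '[{"x":-0.02,"y":-0.02,"z":0,"ax":0,"ay":0,"az":0},{"x":-0.05,"y":-0.05,"z":0,"ax":0,"ay":0,"az":0},{"x":-0.07,"y":-0.07,"z":0,"ax":0,"ay":0,"az":0},{"x":-0.08,"y":-0.08,"z":0,"ax":0,"ay":0,"az":0},{"x":-0.08,"y":-0.08,"z":0,"ax":0,"ay":0,"az":0},{"x":-0.08,"y":-0.08,"z":0,"ax":0,"ay":0,"az":0},{"x":-0.07,"y":-0.08,"z":0,"ax":0,"ay":0,"az":0},{"x":-0.05,"y":-0.08,"z":0,"ax":0,"ay":0,"az":0}]' && python3 - <<'E'
from h import *
import json
P=json.load(open("P0.json"))
for n,(u,v) in(("scene",(137,211)),("side",(231,320))):
    i=cv2.imread(f"pics/{n}0.png"); hsv=cv2.cvtColor(i,cv2.COLOR_BGR2HSV)
    m=(hsv[...,1]<90).astype(np.uint8); z=np.zeros_like(m); z[v-45:v+45,u-40:u+40]=1
    k,l,s,c=cv2.connectedComponentsWithStats(m*z); j=l[v,u]; print(s[j],c[j])
    # silhouette fit: centre of rim circle(62,z30)+base hull
    from scipy.optimize import minimize
    cnt=max(cv2.findContours((l==j).astype(np.uint8),0,1)[0],key=len)[:,0].astype(float)
    t=np.linspace(0,6.283,73)[:-1]
    def hull(c): return np.array([proj(P[n],[c[0]+62*np.cos(a),c[1]+62*np.sin(a),30]) for a in t],np.float32)
    # use upper (far) rim part plus sides: distance of contour points in top 60% rows to rim polygon
    top=cnt[cnt[:,1]<cnt[:,1].min()+.5*np.ptp(cnt[:,1])]
    def f(c):
        h=hull(c).reshape(-1,1,2); return sum(abs(cv2.pointPolygonTest(h,(float(a),float(b)),True)) for a,b in top)/len(top)
    r=minimize(f,[473,-304],method="Nelder-Mead"); print(n,r.x,r.fun)
E
```

```text
clock: 13.6
position: [499.7, -134.1, 282.5]
ee_rot: [-0.154, 0.988, -0.0, 0.0]
contact_force: [0.2, 1.0, -2.1]
gripper_width: 36.8
grasp_force: 61.9
[ 113  190   46   42 1523] [136.15036113 210.62967827]
scene [ 476.5296256  -307.32531591] 0.3160633662888646
[ 204  294   55   54 2292] [230.90794066 320.38481675]
side [ 472.1863815  -305.75795923] 0.32390149357542003
```

```bash
python3 -m handwheel '[{"x":-0.025,"y":-0.14,"z":0,"ax":0,"ay":0,"az":0},{"x":-0.025,"y":-0.15,"z":0,"ax":0,"ay":0,"az":0},{"x":-0.025,"y":-0.15,"z":0,"ax":0,"ay":0,"az":0},{"x":-0.025,"y":-0.15,"z":0,"ax":0,"ay":0,"az":0},{"x":-0.02,"y":-0.13,"z":0,"ax":0,"ay":0,"az":0},{"x":-0.017,"y":-0.09,"z":0,"ax":0,"ay":0,"az":0},{"x":0,"y":-0.04,"z":0,"ax":0,"ay":0,"az":0},{"x":0,"y":-0.012,"z":0,"ax":0,"ay":0,"az":0}]' && python3 -m handwheel '[{"x":0,"y":0,"z":-0.03,"ax":0,"ay":0,"az":0},{"x":0,"y":0,"z":-0.07,"ax":0,"ay":0,"az":0},{"x":0,"y":0,"z":-0.1,"ax":0,"ay":0,"az":0},{"x":0,"y":0,"z":-0.1,"ax":0,"ay":0,"az":0},{"x":0,"y":0,"z":-0.1,"ax":0,"ay":0,"az":0},{"x":0,"y":0,"z":-0.07,"ax":0,"ay":0,"az":0},{"x":0,"y":0,"z":-0.03,"ax":0,"ay":0,"az":0},{"x":0,"y":0,"z":0,"ax":0,"ay":0,"az":0}]' && python3 - <<'E'
from h import *
import json
st=arm.read_state(); tcp=st["position"]; print(tcp,st["contact_force"])
p,im=snap("scene","pics/scene6.png"); q,jm=snap("side","pics/side6.png")
P={"scene":p,"side":q}
for n in P:
    print(n,"pred bottle mid/bottom",proj(P[n],tcp-[0,0,122]),proj(P[n],tcp-[0,0,141]))
    i=cv2.imread(f"pics/{n}6.png"); hsv=cv2.cvtColor(i,cv2.COLOR_BGR2HSV)
    m=((hsv[...,0]>3)&(hsv[...,0]<17)&(hsv[...,1]>110)&(hsv[...,2]>25)).astype(np.uint8)
    k,l,s,c=cv2.connectedComponentsWithStats(m); u,v=proj(P[n],tcp-[0,0,122])
    print([(s[j].tolist(),c[j].round(1).tolist()) for j in range(1,k) if s[j][4]>15 and abs(c[j]-[u,v]).max()<40])
    m=(hsv[...,1]<90).astype(np.uint8);u,v=proj(P[n],[474,-305,15]).astype(int);k,l,s,c=cv2.connectedComponentsWithStats(m)
    z=[(s[j].tolist(),c[j].round(1).tolist()) for j in range(1,k) if s[j][4]>300 and abs(c[j]-[u,v]).max()<40]; print("dish",z)
E
```

```text
clock: 14.4
position: [473.4, -306.1, 282.0]
ee_rot: [-0.153, 0.988, 0.0, -0.0]
contact_force: [-0.3, 1.0, -1.2]
gripper_width: 36.3
grasp_force: 61.9
clock: 15.2
position: [473.7, -304.3, 181.3]
ee_rot: [-0.155, 0.988, 0.0, -0.001]
contact_force: [-0.2, -0.0, -2.1]
gripper_width: 36.5
grasp_force: 61.9
[ 473.71124859 -304.34649905  181.26082172] [-0.23860651 -0.02859987 -2.05501355]
scene pred bottle mid/bottom [133.9 202.9] [135.7 206.6]
[([124, 194, 19, 19, 163], [134.2, 205.3])]
dish []
side pred bottle mid/bottom [231.1 313.7] [231.4 317.1]
[([222, 303, 18, 22, 169], [231.4, 315.5])]
dish [([204, 273, 54, 75, 2282], [231.2, 317.7])]
```

```bash
python3 -m handwheel '[{"x":0,"y":0,"z":-0.02,"ax":0,"ay":0,"az":0},{"x":0,"y":0,"z":-0.03,"ax":0,"ay":0,"az":0},{"x":0,"y":0,"z":-0.03,"ax":0,"ay":0,"az":0},{"x":0,"y":0,"z":-0.03,"ax":0,"ay":0,"az":0},{"x":0,"y":0,"z":-0.02,"ax":0,"ay":0,"az":0},{"x":0,"y":0,"z":-0.015,"ax":0,"ay":0,"az":0},{"x":0,"y":0,"z":-0.005,"ax":0,"ay":0,"az":0},{"x":0,"y":0,"z":0,"ax":0,"ay":0,"az":0}]' && python3 -m handwheel '[{"x":0,"y":0,"z":-0.003,"ax":0,"ay":0,"az":0},{"x":0,"y":0,"z":-0.003,"ax":0,"ay":0,"az":0},{"x":0,"y":0,"z":-0.003,"ax":0,"ay":0,"az":0},{"x":0,"y":0,"z":-0.003,"ax":0,"ay":0,"az":0},{"x":0,"y":0,"z":-0.003,"ax":0,"ay":0,"az":0},{"x":0,"y":0,"z":0,"ax":0,"ay":0,"az":0},{"x":0,"y":0,"z":0,"ax":0,"ay":0,"az":0},{"x":0,"y":0,"z":0,"ax":0,"ay":0,"az":0}]'
```

```text
clock: 16.1
position: [474.0, -305.2, 152.0]
ee_rot: [-0.154, 0.988, 0.0, -0.0]
contact_force: [-0.9, -0.3, -1.6]
gripper_width: 36.5
grasp_force: 61.9
clock: 16.9
position: [474.0, -305.2, 149.1]
ee_rot: [-0.154, 0.988, -0.0, 0.0]
contact_force: [-0.6, 0.7, -3.2]
gripper_width: 36.9
grasp_force: 61.9
```

```bash
python3 -m handwheel '[{"x":0,"y":0,"z":-0.002,"ax":0,"ay":0,"az":0},{"x":0,"y":0,"z":-0.002,"ax":0,"ay":0,"az":0},{"x":0,"y":0,"z":-0.002,"ax":0,"ay":0,"az":0},{"x":0,"y":0,"z":-0.002,"ax":0,"ay":0,"az":0},{"x":0,"y":0,"z":0,"ax":0,"ay":0,"az":0},{"x":0,"y":0,"z":0,"ax":0,"ay":0,"az":0},{"x":0,"y":0,"z":0,"ax":0,"ay":0,"az":0},{"x":0,"y":0,"z":0,"ax":0,"ay":0,"az":0}]' && python3 -m handwheel '[{"x":0,"y":0,"z":-0.002,"ax":0,"ay":0,"az":0},{"x":0,"y":0,"z":-0.002,"ax":0,"ay":0,"az":0},{"x":0,"y":0,"z":0,"ax":0,"ay":0,"az":0},{"x":0,"y":0,"z":0,"ax":0,"ay":0,"az":0},{"x":0,"y":0,"z":0,"ax":0,"ay":0,"az":0},{"x":0,"y":0,"z":0,"ax":0,"ay":0,"az":0},{"x":0,"y":0,"z":0,"ax":0,"ay":0,"az":0},{"x":0,"y":0,"z":0,"ax":0,"ay":0,"az":0}]'
```

```text
clock: 17.7
position: [474.0, -305.2, 147.5]
ee_rot: [-0.154, 0.988, -0.0, 0.0]
contact_force: [0.4, 0.2, -1.9]
gripper_width: 36.8
grasp_force: 61.9
clock: 18.5
position: [474.0, -305.2, 146.7]
ee_rot: [-0.154, 0.988, 0.0, -0.0]
contact_force: [0.1, 0.3, -1.6]
gripper_width: 36.6
grasp_force: 61.9
```

```bash
python3 -m handwheel '[{"x":0,"y":0,"z":-0.002,"ax":0,"ay":0,"az":0},{"x":0,"y":0,"z":-0.002,"ax":0,"ay":0,"az":0},{"x":0,"y":0,"z":0,"ax":0,"ay":0,"az":0},{"x":0,"y":0,"z":0,"ax":0,"ay":0,"az":0},{"x":0,"y":0,"z":0,"ax":0,"ay":0,"az":0},{"x":0,"y":0,"z":0,"ax":0,"ay":0,"az":0},{"x":0,"y":0,"z":0,"ax":0,"ay":0,"az":0},{"x":0,"y":0,"z":0,"ax":0,"ay":0,"az":0}]' && python3 -m handwheel '[{"x":0,"y":0,"z":-0.002,"ax":0,"ay":0,"az":0},{"x":0,"y":0,"z":-0.002,"ax":0,"ay":0,"az":0},{"x":0,"y":0,"z":0,"ax":0,"ay":0,"az":0},{"x":0,"y":0,"z":0,"ax":0,"ay":0,"az":0},{"x":0,"y":0,"z":0,"ax":0,"ay":0,"az":0},{"x":0,"y":0,"z":0,"ax":0,"ay":0,"az":0},{"x":0,"y":0,"z":0,"ax":0,"ay":0,"az":0},{"x":0,"y":0,"z":0,"ax":0,"ay":0,"az":0}]'
```

```text
clock: 19.3
position: [474.0, -305.3, 146.1]
ee_rot: [-0.154, 0.988, -0.0, 0.0]
contact_force: [0.1, -0.1, 1.3]
gripper_width: 36.6
grasp_force: 62.1
clock: 20.1
position: [474.2, -305.3, 146.0]
ee_rot: [-0.154, 0.988, -0.0, 0.0]
contact_force: [-2.1, 1.3, 5.6]
gripper_width: 36.8
grasp_force: 62.6
```

```bash
python3 -m handwheel '[{"x":0,"y":0,"z":0.003,"ax":0,"ay":0,"az":0},{"x":0,"y":0,"z":0,"ax":0,"ay":0,"az":0},{"x":0,"y":0,"z":0,"ax":0,"ay":0,"az":0},{"x":0,"y":0,"z":0,"ax":0,"ay":0,"az":0},{"x":0,"y":0,"z":0,"ax":0,"ay":0,"az":0},{"x":0,"y":0,"z":0,"ax":0,"ay":0,"az":0},{"x":0,"y":0,"z":0,"ax":0,"ay":0,"az":0},{"x":0,"y":0,"z":0,"ax":0,"ay":0,"az":0}]' && python3 -m handwheel '[{"x":0,"y":0,"z":0,"ax":0,"ay":0,"az":0},{"x":0,"y":0,"z":0,"ax":0,"ay":0,"az":0},{"x":0,"y":0,"z":0,"ax":0,"ay":0,"az":0},{"x":0,"y":0,"z":0,"ax":0,"ay":0,"az":0},{"x":0,"y":0,"z":0,"ax":0,"ay":0,"az":0},{"x":0,"y":0,"z":0,"ax":0,"ay":0,"az":0},{"x":0,"y":0,"z":0,"ax":0,"ay":0,"az":0},{"x":0,"y":0,"z":0,"ax":0,"ay":0,"az":0}]' -0.02 && python3 -m handwheel '[{"x":0,"y":0,"z":0.01,"ax":0,"ay":0,"az":0},{"x":0,"y":0,"z":0.02,"ax":0,"ay":0,"az":0},{"x":0,"y":0,"z":0.03,"ax":0,"ay":0,"az":0},{"x":0,"y":0,"z":0.04,"ax":0,"ay":0,"az":0},{"x":0,"y":0,"z":0.08,"ax":0,"ay":0,"az":0},{"x":0,"y":0,"z":0.1,"ax":0,"ay":0,"az":0},{"x":0,"y":0,"z":0.12,"ax":0,"ay":0,"az":0},{"x":0,"y":0,"z":0.1,"ax":0,"ay":0,"az":0}]' && python3 - <<'E'
from h import *
st=arm.read_state(); tcp=st["position"]; print(tcp,st["contact_force"])
p,im=snap("scene","pics/scene7.png"); q,jm=snap("side","pics/side7.png"); P={"scene":p,"side":q}
for n in P:
    b=np.array([474,-305.2,6]); print(n,"pred bottle mid",proj(P[n],b+[0,0,19]),"top",proj(P[n],b+[0,0,66]))
    i=cv2.imread(f"pics/{n}7.png"); hsv=cv2.cvtColor(i,cv2.COLOR_BGR2HSV)
    m=((hsv[...,0]>3)&(hsv[...,0]<17)&(hsv[...,1]>110)&(hsv[...,2]>25)).astype(np.uint8)
    k,l,s,c=cv2.connectedComponentsWithStats(m); u,v=proj(P[n],b)
    print([(s[j].tolist(),c[j].round(1).tolist()) for j in range(1,k) if s[j][4]>15 and abs(c[j]-[u,v]).max()<40])
E
```

```text
clock: 20.9
position: [474.2, -305.3, 146.0]
ee_rot: [-0.154, 0.988, -0.0, 0.0]
contact_force: [-1.4, 0.5, 6.3]
gripper_width: 36.8
grasp_force: 62.6
clock: 21.7
position: [474.0, -305.2, 145.7]
ee_rot: [-0.154, 0.988, -0.0, 0.0]
contact_force: [-1.7, 1.1, -0.9]
gripper_width: 42.2
grasp_force: 5.7
clock: 22.5
position: [474.2, -305.4, 247.9]
ee_rot: [-0.154, 0.988, -0.001, 0.001]
contact_force: [-0.0, 0.3, -0.5]
gripper_width: 42.1
grasp_force: 5.7
[ 474.19774331 -305.35059895  247.89094138] [-0.03334341  0.3214322  -0.50672061]
scene pred bottle mid [136.8 209.6] top [132.3 200.5]
[([128, 202, 17, 18, 147], [137.3, 212.1])]
side pred bottle mid [231.7 320. ] top [231.  311.8]
[([223, 309, 17, 22, 149], [231.8, 321.8])]
```

```bash
python3 -m handwheel '[{"x":0.014,"y":0.03,"z":0.03,"ax":0,"ay":0,"az":0},{"x":0,"y":0.08,"z":0,"ax":0,"ay":0,"az":0},{"x":0,"y":0.13,"z":0,"ax":0,"ay":0,"az":0},{"x":0,"y":0.15,"z":0,"ax":0,"ay":0,"az":0},{"x":0,"y":0.15,"z":0,"ax":0,"ay":0,"az":0},{"x":0,"y":0.15,"z":0,"ax":0,"ay":0,"az":0},{"x":0,"y":0.15,"z":0,"ax":0,"ay":0,"az":0},{"x":0,"y":0.15,"z":0,"ax":0,"ay":0,"az":0}]' && python3 -m handwheel '[{"x":0.014,"y":0.15,"z":0,"ax":0,"ay":0,"az":0},{"x":0,"y":0.15,"z":0,"ax":0,"ay":0,"az":0},{"x":0,"y":0.15,"z":0,"ax":0,"ay":0,"az":0},{"x":0,"y":0.15,"z":0,"ax":0,"ay":0,"az":0},{"x":0,"y":0.15,"z":0,"ax":0,"ay":0,"az":0},{"x":0,"y":0.15,"z":0,"ax":0,"ay":0,"az":0},{"x":0,"y":0.15,"z":0,"ax":0,"ay":0,"az":0},{"x":0,"y":0.15,"z":0,"ax":0,"ay":0,"az":0}]' && python3 -m handwheel '[{"x":0.014,"y":0.15,"z":0,"ax":0,"ay":0,"az":0},{"x":0,"y":0.15,"z":0,"ax":0,"ay":0,"az":0},{"x":0,"y":0.15,"z":0,"ax":0,"ay":0,"az":0},{"x":0,"y":0.14,"z":0,"ax":0,"ay":0,"az":0},{"x":0,"y":0.12,"z":0,"ax":0,"ay":0,"az":0},{"x":0,"y":0.08,"z":0,"ax":0,"ay":0,"az":0},{"x":0,"y":0.045,"z":0,"ax":0,"ay":0,"az":0},{"x":0,"y":0.022,"z":0,"ax":0,"ay":0,"az":0}]' && python3 -m handwheel '[{"x":0,"y":0,"z":0,"ax":0,"ay":0,"az":0},{"x":0,"y":0,"z":0,"ax":0,"ay":0,"az":0},{"x":0,"y":0,"z":0,"ax":0,"ay":0,"az":0},{"x":0,"y":0,"z":0,"ax":0,"ay":0,"az":0},{"x":0,"y":0,"z":0,"ax":0,"ay":0,"az":0},{"x":0,"y":0,"z":0,"ax":0,"ay":0,"az":0},{"x":0,"y":0,"z":0,"ax":0,"ay":0,"az":0},{"x":0,"y":0,"z":0,"ax":0,"ay":0,"az":0}]' && python3 - <<'E'
from h import *
st=arm.read_state(); print(st["position"],st["contact_force"])
w,im=snap("wrist","pics/wrist8.png")
a=cv2.imread("pics/wrist3.png"); b=cv2.imread("pics/wrist8.png"); g=lambda i:cv2.cvtColor(i,cv2.COLOR_BGR2GRAY)
A,B=g(a),g(b)
# tongs slip in hand: match bow + pad patches (fixed in the hand if no slip)
for x0,y0,x1,y1 in((206,295,306,345),(225,195,238,235),(278,195,291,235)):
    r=cv2.matchTemplate(B[y0-12:y1+12,x0-12:x1+12],A[y0:y1,x0:x1],cv2.TM_CCOEFF_NORMED); _,m,_,l=cv2.minMaxLoc(r); print(m,np.array(l)-12)
tcp=st["position"]; q=R.from_quat(st["ee_rot"]); 
for k in(-10,10):
  for s in(-30,30): print("slot corner pred",proj(w,np.array([482.5,304.3,70])+k*np.array([-.9526,-.3043,0])+s*np.array([-.3043,.9526,0])))
for r in range(130,200,3): print(r,B[r,214:304:4])
E
```

```text
clock: 23.4
position: [475.7, -105.0, 250.8]
ee_rot: [-0.154, 0.988, 0.0, -0.001]
contact_force: [0.9, -0.4, -1.5]
gripper_width: 41.6
grasp_force: 5.7
clock: 24.2
position: [478.1, 134.6, 250.8]
ee_rot: [-0.155, 0.988, -0.0, -0.001]
contact_force: [0.4, -0.2, -0.5]
gripper_width: 42.0
grasp_force: 5.7
clock: 25.0
position: [481.8, 304.7, 251.2]
ee_rot: [-0.154, 0.988, -0.0, -0.001]
contact_force: [0.7, 0.7, -0.3]
gripper_width: 41.8
grasp_force: 5.7
clock: 25.8
position: [482.4, 304.2, 251.7]
ee_rot: [-0.154, 0.988, 0.0, 0.0]
contact_force: [0.1, -0.1, 0.2]
gripper_width: 42.1
grasp_force: 5.7
[482.3988922  304.20009    251.70712193] [ 0.07535353 -0.0559064   0.21485077]
0.9233932495117188 [0 0]
0.9024196267127991 [0 0]
0.6970644593238831 [ -1 -12]
slot corner pred [227.3 179.2]
slot corner pred [286.7 179.2]
slot corner pred [226.9 159.6]
slot corner pred [287.3 159.7]
130 [161 160 161 162 158 159 161 160 159 160 159 160 161 160 161 160 160 162
 152 138  98  98  99]
133 [161 160 159 162 158 161 160 159 159 161 160 159 159 159 160 161 159 154
 102  97  99  97  97]
136 [159 160 161 1
[... 1459 characters left out ...]
97  98]
181 [161 137 127 126  88  69 109  68  84 115  90  67  71  72  70  71  67  69
  68  69  70  96  99]
184 [160 143 128 127 122 114 126 104 127 124 123 116  90  67  69  72  77  74
  68  68  68  96  97]
187 [161 144 128 128  95  89 126 126 125 125 122 122 117 113  70  70  88  86
  66  70  64  98  98]
190 [160 156 146 144  89  89 150 151 148 148 154 154 156 156 153 150  87  91
 151 155 153 123  95]
193 [161 161 161 160  87  84 162 160 160 159 160 160 162 160 161 162  86  89
 160 160 160 160 159]
196 [160 161 160 161 119  97 162 161 160 159 158 160 160 160 160 162  96  97
 161 159 159 160 161]
199 [161 161 160 161  86  87 161 159 160 160 160 160 161 161 162 159  89  86
 160 161 160 160 160]
```

```bash
python3 -m handwheel '[{"x":0,"y":0,"z":-0.03,"ax":0,"ay":0,"az":0},{"x":0,"y":0,"z":-0.07,"ax":0,"ay":0,"az":0},{"x":0,"y":0,"z":-0.1,"ax":0,"ay":0,"az":0},{"x":0,"y":0,"z":-0.1,"ax":0,"ay":0,"az":0},{"x":0,"y":0,"z":-0.07,"ax":0,"ay":0,"az":0},{"x":0,"y":0,"z":-0.03,"ax":0,"ay":0,"az":0},{"x":0,"y":0,"z":0,"ax":0,"ay":0,"az":0},{"x":0,"y":0,"z":0,"ax":0,"ay":0,"az":0}]' && python3 -m handwheel '[{"x":0,"y":0,"z":-0.02,"ax":0,"ay":0,"az":0},{"x":0,"y":0,"z":-0.03,"ax":0,"ay":0,"az":0},{"x":0,"y":0,"z":-0.03,"ax":0,"ay":0,"az":0},{"x":0,"y":0,"z":-0.02,"ax":0,"ay":0,"az":0},{"x":0,"y":0,"z":0,"ax":0,"ay":0,"az":0},{"x":0,"y":0,"z":0,"ax":0,"ay":0,"az":0},{"x":0,"y":0,"z":0,"ax":0,"ay":0,"az":0},{"x":0,"y":0,"z":0,"ax":0,"ay":0,"az":0}]'
```

```text
clock: 26.65
position: [482.8, 304.5, 172.3]
ee_rot: [-0.154, 0.988, 0.0, 0.001]
contact_force: [0.5, -0.5, -0.9]
gripper_width: 41.7
grasp_force: 5.7
clock: 27.45
position: [482.5, 304.3, 152.0]
ee_rot: [-0.154, 0.988, 0.0, 0.0]
contact_force: [0.1, 0.3, -0.5]
gripper_width: 41.9
grasp_force: 5.7
```

Tips are inside the slot with no contact. Lowering the remaining 45 mm to the floor.

```bash
python3 -m handwheel '[{"x":0,"y":0,"z":-0.02,"ax":0,"ay":0,"az":0},{"x":0,"y":0,"z":-0.04,"ax":0,"ay":0,"az":0},{"x":0,"y":0,"z":-0.05,"ax":0,"ay":0,"az":0},{"x":0,"y":0,"z":-0.05,"ax":0,"ay":0,"az":0},{"x":0,"y":0,"z":-0.03,"ax":0,"ay":0,"az":0},{"x":0,"y":0,"z":-0.02,"ax":0,"ay":0,"az":0},{"x":0,"y":0,"z":-0.005,"ax":0,"ay":0,"az":0},{"x":0,"y":0,"z":0,"ax":0,"ay":0,"az":0}]' && python3 -m handwheel '[{"x":0,"y":0,"z":-0.003,"ax":0,"ay":0,"az":0},{"x":0,"y":0,"z":-0.003,"ax":0,"ay":0,"az":0},{"x":0,"y":0,"z":-0.003,"ax":0,"ay":0,"az":0},{"x":0,"y":0,"z":0,"ax":0,"ay":0,"az":0},{"x":0,"y":0,"z":0,"ax":0,"ay":0,"az":0},{"x":0,"y":0,"z":0,"ax":0,"ay":0,"az":0},{"x":0,"y":0,"z":0,"ax":0,"ay":0,"az":0},{"x":0,"y":0,"z":0,"ax":0,"ay":0,"az":0}]'
```

```text
clock: 28.25
position: [482.5, 304.3, 108.7]
ee_rot: [-0.154, 0.988, -0.0, 0.0]
contact_force: [0.3, -0.2, -0.4]
gripper_width: 41.7
grasp_force: 5.7
clock: 29.05
position: [482.4, 304.2, 106.9]
ee_rot: [-0.154, 0.988, 0.0, -0.0]
contact_force: [0.3, -0.1, -0.2]
gripper_width: 41.9
grasp_force: 5.7
```

```bash
python3 -m handwheel '[{"x":0,"y":0,"z":-0.003,"ax":0,"ay":0,"az":0},{"x":0,"y":0,"z":0,"ax":0,"ay":0,"az":0},{"x":0,"y":0,"z":0,"ax":0,"ay":0,"az":0},{"x":0,"y":0,"z":0,"ax":0,"ay":0,"az":0},{"x":0,"y":0,"z":0,"ax":0,"ay":0,"az":0},{"x":0,"y":0,"z":0,"ax":0,"ay":0,"az":0},{"x":0,"y":0,"z":0,"ax":0,"ay":0,"az":0},{"x":0,"y":0,"z":0,"ax":0,"ay":0,"az":0}]' && python3 -m handwheel '[{"x":0,"y":0,"z":-0.003,"ax":0,"ay":0,"az":0},{"x":0,"y":0,"z":0,"ax":0,"ay":0,"az":0},{"x":0,"y":0,"z":0,"ax":0,"ay":0,"az":0},{"x":0,"y":0,"z":0,"ax":0,"ay":0,"az":0},{"x":0,"y":0,"z":0,"ax":0,"ay":0,"az":0},{"x":0,"y":0,"z":0,"ax":0,"ay":0,"az":0},{"x":0,"y":0,"z":0,"ax":0,"ay":0,"az":0},{"x":0,"y":0,"z":0,"ax":0,"ay":0,"az":0}]'
```

```text
clock: 29.85
position: [482.4, 304.3, 106.4]
ee_rot: [-0.154, 0.988, 0.0, 0.0]
contact_force: [0.0, 0.0, 0.5]
gripper_width: 41.8
grasp_force: 5.5
clock: 30.65
position: [482.7, 304.5, 106.2]
ee_rot: [-0.154, 0.988, 0.0, 0.001]
contact_force: [-0.4, 0.0, 5.3]
gripper_width: 41.9
grasp_force: 5.6
```

Tips have touched the slot floor. Opening fully and rising straight off.

```bash
python3 -m handwheel '[{"x":0,"y":0,"z":0,"ax":0,"ay":0,"az":0},{"x":0,"y":0,"z":0,"ax":0,"ay":0,"az":0},{"x":0,"y":0,"z":0,"ax":0,"ay":0,"az":0},{"x":0,"y":0,"z":0,"ax":0,"ay":0,"az":0},{"x":0,"y":0,"z":0,"ax":0,"ay":0,"az":0},{"x":0,"y":0,"z":0,"ax":0,"ay":0,"az":0},{"x":0,"y":0,"z":0,"ax":0,"ay":0,"az":0},{"x":0,"y":0,"z":0,"ax":0,"ay":0,"az":0}]' 1 && python3 -m handwheel '[{"x":0,"y":0,"z":0.03,"ax":0,"ay":0,"az":0},{"x":0,"y":0,"z":0.07,"ax":0,"ay":0,"az":0},{"x":0,"y":0,"z":0.1,"ax":0,"ay":0,"az":0},{"x":0,"y":0,"z":0.13,"ax":0,"ay":0,"az":0},{"x":0,"y":0,"z":0.13,"ax":0,"ay":0,"az":0},{"x":0,"y":0,"z":0.13,"ax":0,"ay":0,"az":0},{"x":0,"y":0,"z":0.1,"ax":0,"ay":0,"az":0},{"x":0,"y":0,"z":0.04,"ax":0,"ay":0,"az":0}]' && python3 -m handwheel '[{"x":0,"y":0,"z":0,"ax":0,"ay":0,"az":0},{"x":0,"y":0,"z":0,"ax":0,"ay":0,"az":0},{"x":0,"y":0,"z":0,"ax":0,"ay":0,"az":0},{"x":0,"y":0,"z":0,"ax":0,"ay":0,"az":0},{"x":0,"y":0,"z":0,"ax":0,"ay":0,"az":0},{"x":0,"y":0,"z":0,"ax":0,"ay":0,"az":0},{"x":0,"y":0,"z":0,"ax":0,"ay":0,"az":0},{"x":0,"y":0,"z":0,"ax":0,"ay":0,"az":0}]' && python3 - <<'E'
from h import *
P={n:snap(n,f"pics/{n}9.png")[0] for n in("wrist","scene","side")}; w=P["wrist"]
A,B=[cv2.cvtColor(cv2.imread(f"pics/wrist{k}.png"),cv2.COLOR_BGR2GRAY) for k in(1,9)]
import json; w1=json.load(open("P1.json"))["wrist"]
print("bow before",proj(w1,[482.3,303.7,166]),"expected now",proj(w,[482.3,303.7,166]))
x0,y0,x1,y1=232,165,288,206
r=cv2.matchTemplate(B[y0-30:y1+30,x0-30:x1+30],A[y0:y1,x0:x1],cv2.TM_CCOEFF_NORMED); _,m,_,l=cv2.minMaxLoc(r); print("tongs patch match",m,np.array(l)-30)
# reference views: did stand/tongs, other objects change in scene/side (0 vs 9)?
for n,(x0,y0,x1,y1) in(("scene",(330,145,415,205)),("side",(220,80,300,155))):
    a,b=[cv2.cvtColor(cv2.imread(f"pics/{n}{k}.png"),cv2.COLOR_BGR2GRAY).astype(float) for k in(0,9)]
for n,L in(("side",{"reagent":(270,225,315,282),"bowl":(192,158,232,194),"mortar":(274,145,308,182),"vialwell":(240,180,270,207),"dish":(200,290,262,350)}),("scene",{"reagent":(168,218,212,270),"mortar":(305,220,346,260),"dish":(110,185,164,236)})):
    a,b=[cv2.cvtColor(cv2.imread(f"pics/{n}{k}.png"),cv2.COLOR_BGR2GRAY) for k in(0,9)]
    for k,(x0,y0,x1,y1) in L.items():
        r=cv2.matchTemplate(b[y0-6:y1+6,x0-6:x1+6],a[y0:y1,x0:x1],cv2.TM_CCOEFF_NORMED); _,m,_,l=cv2.minMaxLoc(r); print(n,k,round(m,2),np.array(l)-6)
E
```

```text
clock: 31.45
position: [482.4, 304.2, 105.7]
ee_rot: [-0.154, 0.988, 0.0, 0.0]
contact_force: [0.2, 0.6, -0.5]
gripper_width: 85.9
grasp_force: 0.0
clock: 32.25
position: [483.1, 304.8, 254.7]
ee_rot: [-0.154, 0.988, 0.001, 0.002]
contact_force: [-0.7, -0.4, -0.0]
gripper_width: 85.7
grasp_force: 0.0
clock: 33.05
position: [482.4, 304.2, 251.7]
ee_rot: [-0.154, 0.988, -0.0, -0.0]
contact_force: [0.2, 0.1, -0.5]
gripper_width: 85.4
grasp_force: 0.0
bow before [259.1 190.8] expected now [256.8 196.9]
tongs patch match 0.97223299741745 [2 5]
side reagent 0.98 [0 0]
side bowl 0.43 [0 0]
side mortar 0.66 [0 0]
side vialwell 0.79 [0 0]
side dish 0.58 [0 0]
scene reagent 1.0 [0 0]
scene mortar 0.58 [0 0]
scene dish 0.6 [0 0]
```

```bash
python3 - <<'E'
from h import *
w=arm.camera_params("wrist"); B=cv2.cvtColor(cv2.imread("pics/wrist9.png"),cv2.COLOR_BGR2GRAY); A=cv2.cvtColor(cv2.imread("pics/wrist1.png"),cv2.COLOR_BGR2GRAY)
print("A"); 
for r in range(170,206,4): print(r,A[r,228:292:3])
print("B"); 
for r in range(170,212,3): print(r,B[r,228:292:3])
s=arm.camera_params("scene")
for n in("scene","side"):
    i=cv2.imread(f"pics/{n}9.png"); p=arm.camera_params(n); hsv=cv2.cvtColor(i,cv2.COLOR_BGR2HSV)
    m=((hsv[...,0]>3)&(hsv[...,0]<17)&(hsv[...,1]>110)&(hsv[...,2]>25)).astype(np.uint8)
    k,l,t,c=cv2.connectedComponentsWithStats(m); u=proj(p,[474,-305.2,25])
    print(n,u,[(t[j].tolist(),c[j].round(1).tolist()) for j in range(1,k) if t[j][4]>15 and abs(c[j]-u).max()<40])
    # white dish silhouette bbox
    m=(hsv[...,1]<90).astype(np.uint8); k,l,t,c=cv2.connectedComponentsWithStats(m)
    print("dish",[(t[j].tolist()) for j in range(1,k) if t[j][4]>300 and abs(c[j]-u).max()<15])
E
```

```text
A
170 [57 48 27 33 34 32 49 48 45 47 54 47 49 50 50 43 43 37 39 47 52 58]
174 [59 51 38 40 42 44 46 52 50 47 52 52 55 49 51 72 61 39 38 55 54 61]
178 [63 62 69 41 41 39 38 49 65 65 67 68 67 66 31 35 36 37 41 57 58 62]
182 [113 112  43  38  63  83  82  83  86  83  83  87  86  90  88  87  87  45
  38  53  56  59]
186 [115 118  49  37  75  89  88  89  87  86  86  86  86  89  87  88  84  45
  38 125 143 137]
190 [145 146  65  40  78  91  88  89  91  86  87  87  86  87  87  87  86  43
  41 114 146 145]
194 [142 144 136 136  89  87  86  88  85  84  87  87  84  83  87  84  85 111
 144 144 143 143]
198 [145 145 143 144 101  84  88  86  88  89  87  88  85  87  86  88  88 113
 145 144 146 145]
202 [145 146 145 143 110  69  68  82 124 124 138 137 139 138 119  94 109 142
 144 146 143 145]
B
170 [46 47 51 35 41 40 41 52 51 54 51 55 51 55 47 49 38 38 36 36 54 59]
173 [47 50 50 33 36 26 35 48 52 51 51 49 50 51 52 49 35 32 30 33 62 62]
176 [51 50 52 36 38 41 35 44 49 54 48 52 50 50 50 49 37 38 40 37 59 59]
179 [53 53 48 42 40 48 64 50 51 54 49 51 51 48 52 48 66 48 43 37 58 60]
182 [102 105  60  39  
[... 418 characters left out ...]
  87  88  87  84
  38  40 143 144]
197 [146 144 145 104 116  84  89  91  89  89  90  90  88  88  90  88  88  87
 114 102 143 145]
200 [145 147 144 145 145  90  87  86  87  88  86  85  84  85  85  86  84  80
 139 146 145 145]
203 [145 144 144 144 145  84  87  86  88  85  85  87  86  84  87  85  85  83
 139 145 145 145]
206 [144 144 144 144 145  81  64  66  87 109 108 109 109 107 103  68  65  62
 141 143 144 142]
209 [146 143 145 145 146 147 144 145 144 144 146 146 145 146 144 146 142 144
 145 143 145 144]
scene [136.8 209.6] [([128, 202, 17, 18, 143], [137.3, 212.3])]
dish [[113, 190, 46, 42, 1370]]
side [231.7 320. ] [([223, 310, 17, 21, 132], [231.8, 322.2])]
dish [[204, 294, 54, 54, 2126]]
```

The tongs sit in the slot at their original height, about 3 mm along the slot and well within its play. The bottle and dish are where intended. Handing in.

```bash
python3 -c "
from bench import arm
print(arm.job_done())"
```

```text
the job is handed in; nothing more can be done
None
```

The job is handed in at about 33 s of the 64 s allowed: by the last camera and force readings, the weighing bottle stands upright in the middle of the white dish and the tongs are back upright on the floor of their slot, about 3 mm along it from where they began. The reagent bottle and dish match the start pictures; comparisons for the vial, mortar and bowl were weaker because of shadows, but showed no shift and nothing came near them.

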